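# Sort the leftovers of a sampling session into their trays

## Robot

A 6-joint arm with a two-finger parallel gripper is mounted at the origin on the work surface; the furniture and walls round the work are solid. World frame = base frame: x ahead of the robot, y to its left, z up, the work surface at z = 0. Lengths are in m, angles in rad, forces in N, time in s.
With the tool pointing down it reaches from about 0.3 to 0.775 m from the base axis. Payload 14.6 kg.
Tool frame: the origin (TCP) lies between the finger pads, 19 mm behind the fingertips; this is the grasp point; z points along the fingers, y is the line along which they close (so a half turn about z gives the same grasp; the last joint's range is limited). The gripper opens to 94 mm and grips with 3 to 60 N. Pads are 16 mm wide; open, the fingers measure 119 mm over their backs; the gripper's body (75 mm by 177 mm) begins 78 mm behind the grasp point.
Start: joints at [1.182, 0.3, 1.521, -0, 1.321, -0.067], TCP at [0.174, 0.522, 0.224] pointing down, gripper open.
Joint ranges: [-3.03, 3.03], [-0.79, 2.21], [0.23, 2.52], [-1.04, 4.18], [0, 3.07], [-2.55, 2.55]. Speed limits (rad/s): [2.22, 2.22, 2.57, 3.14, 3.14, 3.14].

## Interface

Orientations are given as [roll, pitch, yaw] about the fixed x, y, z axes, in that order (R = Rz(yaw) Ry(pitch) Rx(roll)).
In Python, from station import ctrl, cams gives the robot as it stands. The module is installed in compiled form; this text tells all that it offers.
- The arm moves only by the tool arm_command, never from a script. Its argument "plan" is a list that holds one entry, the list of rows, each a list of 7 numbers: the shift along the tool's x, y, z in a scale on which 1.0 is 600 mm, then the turn, a rotation vector about the tool's x, y, z in parts of the range, where 1.0 means 2 pi rad, then the closure, from -1 (fully open) to 1 (shut). A call has 1 to 12 rows; each row is the pose to reach, as a shift and turn from the pose commanded when the call began, along the tool's axes at that moment; what a row does not reach only later rows make up. A row lasts 1/10 s, in which the tool goes at most 50 mm and 8.59 degrees, less where a joint would pass 70% of its speed; a pose out of reach is approached as far as the arm can. Shift and turn numbers lie between -1 and 1, and a call with a number outside is refused. A call with a gripper value outside its range is refused whole. The fingers move at their own pace and stop on an object; "squeeze" is the grip in N (left out, the last holds). Time passes only in rows, so rows that repeat a pose let the fingers close. It gives the time, the measured TCP pose, the force, the opening and the grip force at its end, in the units of the state.
- ctrl.get_obs(): the state, without advancing time (a new reading comes with each control period).
- cams.camera(name): name is "side" or "top" or "wrist"; returns (picture, depth): 420x560x3 uint8, blue, green, red; 420x560 float32, m along the optical axis (not along the pixel's ray), 0 where there is no reading.
- cams.camera_info(name): a dict with "fx", "fy", "cx", "cy" (pixels), "world_to_cam" (4x4, takes a point from world to camera coordinates). Camera axes: x right, y down, z forward; pixel columns grow to the right and rows downward; lengths in m; the calibration is good to about 2 mm. A picture is of the moment at which its call begins: read the wrist's pose just before it. camera_info takes no time and is no camera call; for the wrist camera it gives the pose at the moment of the call.
- ctrl.hand_in(): hands the job in; it is judged then, once.
The state is a dict: "time_s": time; "qpos": joint angles; "joint_vel": joint speeds; "tau": joint torques, N m; "ee_pos": TCP position; "eef_rot": TCP orientation; "force": force on the tool from outside, world axes, zero at the start; "moment": the same for the moment, N m; "grip_width": finger opening in m; "grip_force": force on a finger pad.
Only numpy, scipy, OpenCV 4.12 (cv2) and the standard library are available. Lean on these libraries where they do the work, as an engineer would, in place of code of your own. Each camera call takes 0.05 s, during which the arm holds its last target. There are 200 camera calls.

## Task

Clear up the handful of things left of the balance by kind: stand the two amber vials upright in the grey tray, one in each bay, lay both green syringes flat on the floor of the blue tray without stacking them, and lay the marker pen flat in the long yellow tray, along its length. The vials are glass, so never let one tip over.

Things in the scene. Friction and masses are not known exactly. Their poses are not given: they have to be found in the camera images.
- vial_a: First sample vial standing upright: clear glass with amber contents and a white ribbed screw cap, 27 mm across and 61 mm tall (cap 23 mm across above z = 50), 30 g before hidden variation; origin at the centre of its underside, z up its axis. Grip it round the body, 35 to 45 mm up. The two vials are alike and interchangeable
- vial_b: Second sample vial standing upright: clear glass with amber contents and a white ribbed screw cap, 27 mm across and 61 mm tall (cap 23 mm across above z = 50), 30 g before hidden variation; origin at the centre of its underside, z up its axis. Grip it round the body, 35 to 45 mm up. The two vials are alike and interchangeable
- syringe_a: First green plastic syringe, capped and pushed home, lying flat: 94 mm long, barrel 18 mm across, with a finger flange 34 mm wide and 18 mm high 30 mm towards -y; about 15 g; origin at the underside below mid-length, y along the barrel (cap end at +y), z up. Grip across the barrel (along its x) at the origin. The two syringes are alike and interchangeable
- syringe_b: Second green plastic syringe, capped and pushed home, lying flat: 94 mm long, barrel 18 mm across, with a finger flange 34 mm wide and 18 mm high 30 mm towards -y; about 15 g; origin at the underside below mid-length, y along the barrel (cap end at +y), z up. Grip across the barrel (along its x) at the origin. The two syringes are alike and interchangeable
- pen: marker pen, white barrel with a blue cap, lying flat: 127 mm long, 12 mm wide, 14 mm high with its clip, about 20 g; it does not roll easily; origin at the underside below mid-length, y along the pen. Grip across it (along its x) at the origin
- vial_tray: grey plastic tray, fixed to the bench, 112 (x) by 59 (y) mm, 16 mm high, with floor and walls 3 mm thick (the rolled rim looks 5 mm wide); a low cross wall at x = 0 divides it into two bays, each 51 by 53 mm inside, centred at x = +27 and x = -27 mm; origin at the centre of its underside, z up
- syringe_tray: blue plastic tray, fixed to the bench, 118 (x) by 120 (y) mm, 16 mm high, floor and walls 3 mm thick, inside 112 by 114 mm, undivided; the syringes fit side by side along x, for instance at y = +24 and y = -24 mm; origin at the centre of its underside, z up
- pen_tray: long yellow plastic tray, fixed to the bench, 76 (x) by 156 (y) mm, 16 mm high, floor and walls 3 mm thick, inside 70 by 150 mm, undivided; the pen lies in it along y; origin at the centre of its underside, z up
- balance: laboratory balance, an obstacle between the loose things (left, +y) and the trays (right, -y): always in the same place, about 0.25 m square on plan, its glass draught shield reaching 0.20 m above the bench; origin at the middle of its underside. Carry things across well above it (TCP at 0.28 m or more)
Not all that is in view belongs to the job. Leave any black or purple look-alike of the vial_a alone. Leave any red look-alike of the syringe_b alone.

How it is judged:
By the outcome, as a careful person would: the job done as asked, in the order asked, and still so for the second after the job is handed in, with the robot touching nothing.
It also fails if it takes over 141 s, if anything falls off the work surface, if the arm or the gripper's body presses on something with over 40 N, if the wrist force passes 120 N, or if a joint passes its speed limit or range.

## Working session

There is one attempt and no reset: what is moved stays moved. The work goes in short steps, Python scripts to look and compute and a tool call to move; the robot and the scene stay as the last step left them, time stands still between calls to the robot, and variables do not carry over. Pictures are saved under pics/ and viewed, at most 14 in all, crops included, and the job is handed in when it is done.

Besides the shell and the picture viewer there is one more tool, called after "Request:" by a JSON object that holds its "op" and its "data". arm_command: Moves the arm, as the interface text tells. Its arguments: {"type":"object","properties":{"plan":{"type":"array"},"squeeze":{"type":"number"}},"required":["plan"]}

```bash
mkdir -p pics; cat > h.py <<'E'
import numpy as np, cv2
from station import ctrl, cams
def snap(n, f):
    p,d=cams.camera(n); cv2.imwrite(f'pics/{f}.png',p); np.savez(f'pics/{f}.npz',p=p,d=d,T=cams.camera_info(n)['world_to_cam']); return p,d
def w(n,u,v,d,T=None):
    i=cams.camera_info(n); T=np.array(i['world_to_cam'] if T is None else T)
    c=np.array([(u-i['cx'])/i['fx']*d,(v-i['cy'])/i['fy']*d,d,1]); return (np.linalg.inv(T)@c)[:3]
E
python3 - <<'E'
from h import *
for n in('top','side'): snap(n,n+'0')
o=ctrl.get_obs(); print(o)
for n in('top','side','wrist'): print(cams.camera_info(n))
E
```

```text
{'time_s': 0.1, 'qpos': array([ 1.18239557e+00,  3.00435616e-01,  1.52150824e+00,  2.62244990e-05,
        1.32065907e+00, -6.66162480e-02]), 'joint_vel': array([-0.00015211,  0.00065455, -0.00139143,  0.00012629,  0.00088456,
        0.00020081]), 'tau': array([-5.85436319e-04, -5.32649982e+01, -3.53284371e+01,  7.08386209e-02,
        2.34750914e-02, -7.80344681e-05]), 'ee_pos': array([0.17387167, 0.52158124, 0.22373659]), 'eef_rot': array([-3.14058631e+00, -9.25963802e-05,  2.81980159e+00]), 'force': array([ 0.31838243,  0.27712889, -0.06329519]), 'moment': array([-0.0146803 ,  0.02002206, -0.05103554]), 'grip_force': 0.0, 'grip_width': 0.09397128687613446}
{'fx': 404.741474244689, 'fy': 404.741474244689, 'cx': 275.070293225937, 'cy': 211.76297390367273, 'world_to_cam': array([[ 0.0047274 , -0.99959725, -0.02798196,  0.0700053 ],
       [-0.99645837, -0.0023596 , -0.08405445,  0.47931672],
       [ 0.08395458,  0.02828022, -0.9960682 ,  1.04748913],
       [ 0.        ,  0.        ,  0.        ,  1.        ]])}
{'fx': 415.6710136675036, 'fy': 415.6710136675036, 'cx': 274.7883108182043, 'cy': 209.50793052363554, 'world_to_cam': array([[-0.99726197,  0.07153187, -0.0187552 ,  0.46029284],
       [ 0.05629218,  0.5698458 , -0.81982129, -0.01982905],
       [-0.04795578, -0.81863237, -0.57231223,  1.00813415],
       [ 0.        ,  0.        ,  0.        ,  1.        ]])}
{'fx': 369.0076121106977, 'fy': 369.0076121106977, 'cx': 277.84437639093517, 'cy': 216.20007866790212, 'world_to_cam': array([[ 0.31675159,  0.94850611, -0.00214099, -0.54873381],
       [ 0.91564492, -0.30518709,  0.26163949, -0.02646889],
       [ 0.24751325, -0.08483512, -0.9651633 ,  0.39332475],
       [ 0.        ,  0.        ,  0.        ,  1.        ]])}
```

View pics/top0.png

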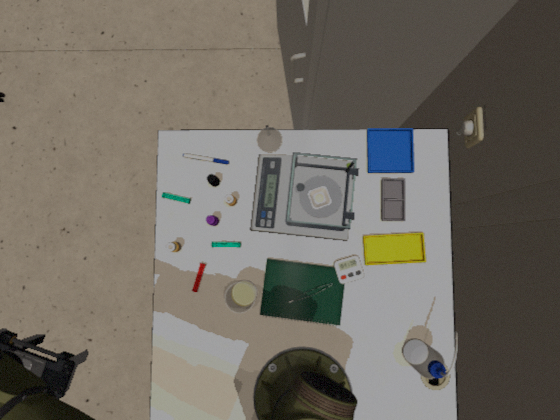

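View pics/side0.png

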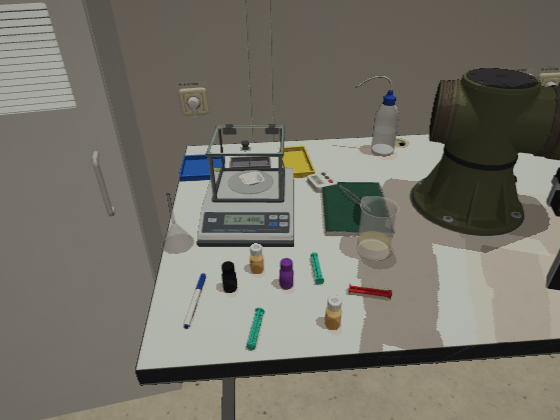

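Top view: amber vials near (231,200) and (175,246), syringes (177,198) and (226,244), pen (206,159). The trays are blue (390,150), grey (393,199) and yellow (394,248). The black and purple vials and the red syringe stay. I'll enlarge these.

```bash
python3 - <<'E'
from h import *
p=cv2.imread('pics/top0.png')
cv2.imwrite('pics/c1.png',cv2.resize(p[145:265,150:260],None,fx=5,fy=5,interpolation=cv2.INTER_CUBIC))
cv2.imwrite('pics/c2.png',cv2.resize(p[120:270,350:440],None,fx=4,fy=4,interpolation=cv2.INTER_CUBIC))
E
```

```text
(no output)
```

View pics/c1.png

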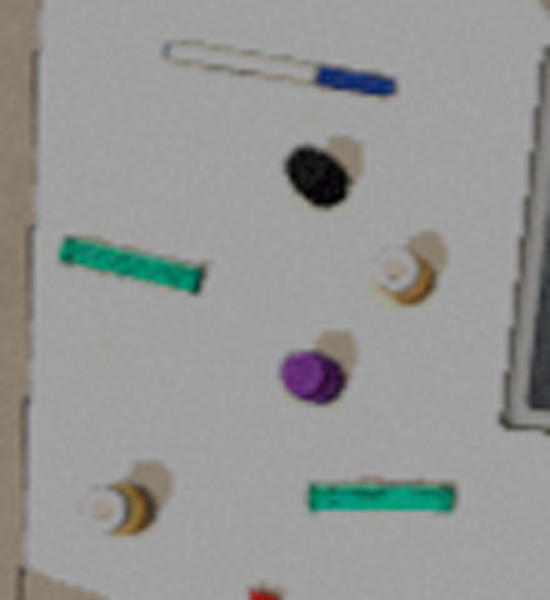

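View pics/c2.png

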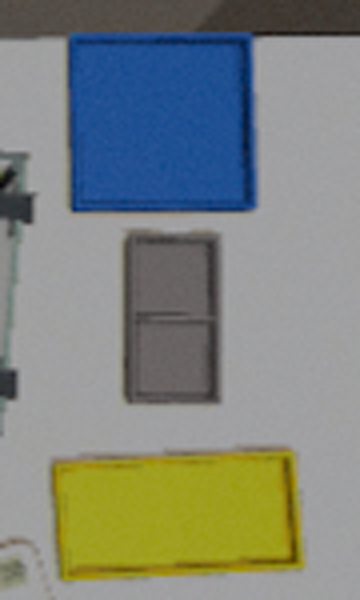

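```bash
cat >> h.py <<'E'
def plane(n,u,v,z,T=None):
    a=w(n,u,v,.1,T); b=w(n,u,v,1,T); return a+(b-a)*(z-a[2])/(b[2]-a[2])
def cp(cu,cv,k,u0,v0,z): return plane('top',u0+(cu+.5)/k-.5,v0+(cv+.5)/k-.5,z)
E
python3 - <<'E'
from h import *
np.set_printoptions(precision=4,suppress=True)
def line(n,a,b,z):
    P,Q=[cp(*t,5,150,145,z) for t in(a,b)]; d=Q-P; print(n,(P+Q)/2,'len',np.linalg.norm(d),'yaw',np.arctan2(d[1],d[0]))
line('pen',(165,49),(396,87),.008)
line('s1',(62,248),(205,280),.012)
line('s2',(310,497),(456,497),.012)
for n,c in(('v1',(399,267)),('v2',(104,507)),('blk',(317,177)),('pur',(306,377))): print(n,cp(*c,5,150,145,.061))
for n,cs in dict(blue=[(70,35),(252,35),(256,210),(72,210)],grey=[(128,234),(219,234),(220,402),(127,402)],yel=[(53,461),(296,449),(302,569),(63,580)]).items():
    C=np.array([cp(*c,4,350,120,.016) for c in cs]); print(n,C.mean(0),[np.round(np.linalg.norm(C[i]-C[i-1]),3) for i in range(4)],'top edge dir',np.arctan2(*(C[1]-C[0])[[1,0]]),np.arctan2(*(C[2]-C[3])[[1,0]]),'side',np.arctan2(*(C[0]-C[3])[[1,0]]))
print('shield right top', plane('top',357,160,.2),plane('top',350,238,.2),plane('top',290,155,.2), 'bal left',plane('top',252,230,.0))
# check with side view cap pixels
print('side v1',plane('side',257,247,.061),'v2',plane('side',335,299,.061))
E
```

```text
pen [0.6258 0.2614 0.008 ] len 0.12831884067986019 yaw -1.7362134574750874
s1 [0.518 0.338 0.012] len 0.07980510731326299 yaw -1.7882810287500954
s2 [0.3937 0.2014 0.012 ] len 0.0777962695339666 yaw -1.5661987423365096
v1 [0.5107 0.1876 0.061 ]
v2 [0.3877 0.3363 0.061 ]
blk [0.5572 0.2305 0.061 ]
pur [0.4543 0.2343 0.061 ]
blue [ 0.6451 -0.2345  0.016 ] [np.float64(0.119), np.float64(0.121), np.float64(0.118), np.float64(0.121)] top edge dir -1.5743370033732464 -1.5712112020269124 side -0.003157698679226421
grey [ 0.5139 -0.2392  0.016 ] [np.float64(0.112), np.float64(0.06), np.float64(0.111), np.float64(0.061)] top edge dir -1.5707869895354123 -1.5678471297894077 side -0.023097952039491967
yel [ 0.3846 -0.2398  0.016 ] [np.float64(0.078), np.float64(0.158), np.float64(0.078), np.float64(0.155)] top edge dir -1.5173098083513696 -1.5189117430777053 side 0.07015843633745225
shield right top [ 0.5791 -0.1138  0.2   ] [ 0.4071 -0.0966  0.2   ] [0.5906 0.0341 0.2   ] bal left [0.4315 0.1341 0.    ]
side v1 [0.5083 0.197  0.061 ] v2 [0.3865 0.3399 0.061 ]
```

```bash
cat >> h.py <<'E'
from scipy.spatial.transform import Rotation as R
def to(*ps):
    "rows (mm, rad) from the present pose to each world x,y,z,yaw"
    o=ctrl.get_obs(); A=R.from_euler('xyz',o['eef_rot'])
    print('t',round(o['time_s'],1),'at',np.round(o['ee_pos'],4),np.round(o['eef_rot'],3),'w',round(o['grip_width'],4),'gf',round(o['grip_force'],1))
    for x,y,z,yw in ps:
        print(np.round(A.inv().apply(np.array([x,y,z])-o['ee_pos'])*1000,1), np.round((A.inv()*R.from_euler('xyz',[np.pi,0,yw])).as_rotvec(),3))
E
python3 -c "
from h import *
to((.51,.19,.2,np.pi/2))"
```

```text
t 0.1 at [0.1739 0.5216 0.2237] [-3.141 -0.     2.82 ] w 0.094 gf 0.0
[-423.7 -208.2   23.9] [-1.000e-03  1.000e-03  1.249e+00]
```

Units first: shifts go in shares of 600 mm and turns go in shares of 2 pi rad. So -424 mm is -0.7067, -208 mm is -0.3467, 1.249 rad is 0.1988.

Request:
{"op": "arm_command", "data": {"plan": [[[-0.7067, -0.3467, 0.04, 0, 0, 0.1988, -0.2], [-0.7067, -0.3467, 0.04, 0, 0, 0.1988, -0.2], [-0.7067, -0.3467, 0.04, 0, 0, 0.1988, -0.2], [-0.7067, -0.3467, 0.04, 0, 0, 0.1988, -0.2], [-0.7067, -0.3467, 0.04, 0, 0, 0.1988, -0.2], [-0.7067, -0.3467, 0.04, 0, 0, 0.1988, -0.2], [-0.7067, -0.3467, 0.04, 0, 0, 0.1988, -0.2], [-0.7067, -0.3467, 0.04, 0, 0, 0.1988, -0.2], [-0.7067, -0.3467, 0.04, 0, 0, 0.1988, -0.2], [-0.7067, -0.3467, 0.04, 0, 0, 0.1988, -0.2], [-0.7067, -0.3467, 0.04, 0, 0, 0.1988, -0.2], [-0.7067, -0.3467, 0.04, 0, 0, 0.1988, -0.2]]]}}

```text
time_s: 1.3
ee_pos: [0.51, 0.1904, 0.1999]
eef_rot: [-3.141, 0.0, 1.57]
force: [-0.6, 0.7, -0.2]
grip_width: 0.0566
grip_force: 0.0
```

```bash
python3 -c "
from h import *
to((.51,.19,.2,np.pi/2))
snap('wrist','w1')"
```

```text
t 1.3 at [0.51   0.1904 0.1999] [-3.141  0.     1.57 ] w 0.0566 gf 0.0
[-0.4 -0.  -0.1] [-0.001  0.    -0.001]
```

View pics/w1.png

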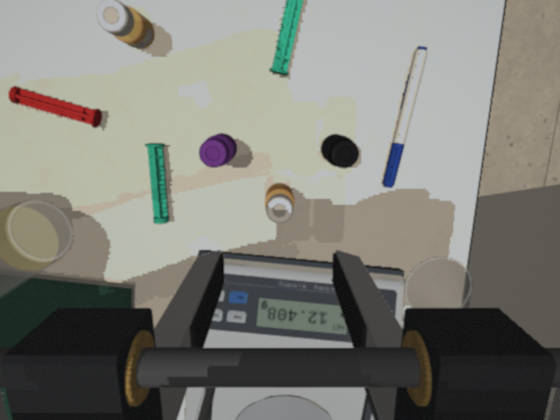

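The wrist view shows vial 1's cap at (279,209), vial 2's cap at (115,17), syringe 2 from (157,145) to (161,221), and the pen from (422,48) to (388,185).

```bash
python3 - <<'E'
from h import *
np.set_printoptions(precision=4,suppress=True)
f=np.load('pics/w1.npz');T=f['T'];d=f['d'];p=f['p']
print('v1',plane('wrist',279.5,209,.061,T),'v2',plane('wrist',115,17,.061,T),'depth z v1',w('wrist',279,209,d[209,279],T))
for n,a,b in(('s2',(157,145),(161,221)),('pen',(422,48),(388,185))):
    P,Q=[plane('wrist',*t,.010,T) for t in(a,b)];D=Q-P;print(n,(P+Q)/2,np.linalg.norm(D),np.arctan2(D[1],D[0]))
# point cloud blobs
v,u=np.mgrid[0:420,0:560]; i=cams.camera_info('wrist')
c=np.stack([(u-i['cx'])/i['fx']*d,(v-i['cy'])/i['fy']*d,d,np.ones_like(d)],-1)
X=(c@np.linalg.inv(T).T)[...,:3]
for n,(a,b,l,r) in dict(v1=(180,228,260,300),v2=(0,50,90,158),s2=(138,228,140,180)).items():
    Y=X[a:b,l:r].reshape(-1,3); 
    if n[0]=='v': Y=Y[(Y[:,2]>.055)&(Y[:,2]<.07)]
    else: Y=Y[(Y[:,2]>.006)&(Y[:,2]<.03)]
    print(n,len(Y),Y.min(0),Y.max(0),(Y.min(0)+Y.max(0))/2)
np.save('pics/X1.npy',X)
E
```

```text
v1 [0.5098 0.1914 0.061 ] v2 [0.3885 0.3371 0.061 ] depth z v1 [0.5094 0.1917 0.0623]
s2 [0.3937 0.2033 0.01  ] 0.07426416850383812 -1.6034325862445014
pen [0.6248 0.2634 0.01  ] 0.12358759701873605 -1.735630052867943
v1 588 [0.4984 0.1799 0.055 ] [0.5205 0.2019 0.0645] [0.5094 0.1909 0.0598]
v2 933 [0.3743 0.3265 0.055 ] [0.3978 0.3485 0.0645] [0.386  0.3375 0.0598]
s2 1230 [0.3851 0.1652 0.0079] [0.4017 0.2418 0.0206] [0.3934 0.2035 0.0142]
```

Scaled: 160 mm is 0.2667, 150 mm is 0.25.

Request:
{"op": "arm_command", "data": {"plan": [[[0.001, -0.0008, 0.1333, 0, 0, 0, -0.2], [0.001, -0.0008, 0.2083, 0, 0, 0, -0.2], [0.001, -0.0008, 0.25, 0, 0, 0, -0.2], [0.001, -0.0008, 0.2667, 0, 0, 0, -0.2], [0.001, -0.0008, 0.2667, 0, 0, 0, -0.2], [0.001, -0.0008, 0.2667, 0, 0, 0, 1], [0.001, -0.0008, 0.2667, 0, 0, 0, 1], [0.001, -0.0008, 0.2667, 0, 0, 0, 1], [0.001, -0.0008, 0.2667, 0, 0, 0, 1], [0.001, -0.0008, 0.2667, 0, 0, 0, 1], [0.001, -0.0008, 0.2667, 0, 0, 0, 1], [0.001, -0.0008, 0.2667, 0, 0, 0, 1]]], "squeeze": 10}}

```text
time_s: 2.55
ee_pos: [0.5104, 0.1911, 0.0412]
eef_rot: [3.14, -0.0, 1.571]
force: [-1.0, -0.3, 8.1]
grip_width: 0.027
grip_force: 10.0
```

Scaled: -250 mm is -0.4167, -245 mm is -0.4083.

Request:
{"op": "arm_command", "data": {"plan": [[[0, 0, -0.0167, 0, 0, 0, 1], [0, 0, -0.0667, 0, 0, 0, 1], [0, 0, -0.1333, 0, 0, 0, 1], [0, 0, -0.2083, 0, 0, 0, 1], [0, 0, -0.2833, 0, 0, 0, 1], [0, 0, -0.3583, 0, 0, 0, 1], [0, 0, -0.4083, 0, 0, 0, 1], [0, 0, -0.4167, 0, 0, 0, 1], [0, 0, -0.4167, 0, 0, 0, 1]]]}}

```text
time_s: 3.45
ee_pos: [0.5098, 0.1909, 0.2909]
eef_rot: [3.14, -0.0, 1.571]
force: [-0.1, 0.2, 0.1]
grip_width: 0.0269
grip_force: 10.0
```

```bash
python3 -c "
from h import *
to((.541,-.239,.29,np.pi/2),(.541,-.239,.045,np.pi/2))
p,d=snap('wrist','w2'); print(ctrl.get_obs()['force'])"
```

```text
t 3.5 at [0.5098 0.1909 0.2909] [ 3.14  -0.     1.571] w 0.0269 gf 10.0
[-429.9   31.2    0.8] [ 0.001 -0.    -0.   ]
[-430.    30.9  245.8] [ 0.001 -0.    -0.   ]
[ 0.45716419 -0.00824772 -0.79568158]
```

View pics/w2.png

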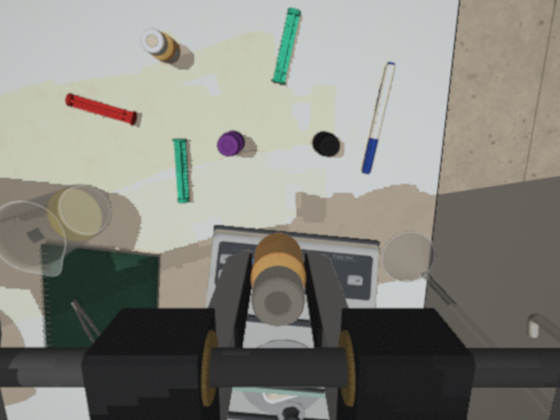

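Vial 1 is held upright between the fingers at about (280,270). I'll carry it over to the far bay.

Scaled: -430 mm is -0.7167, -280 mm is -0.4667.

Request:
{"op": "arm_command", "data": {"plan": [[[-0.0333, 0.0017, 0, 0, 0, 0, 1], [-0.0917, 0.0067, 0, 0, 0, 0, 1], [-0.1667, 0.0133, 0, 0, 0, 0, 1], [-0.2417, 0.02, 0, 0, 0, 0, 1], [-0.3167, 0.025, 0, 0, 0, 0, 1], [-0.3917, 0.03, 0, 0, 0, 0, 1], [-0.4667, 0.0367, 0, 0, 0, 0, 1], [-0.5417, 0.0417, 0, 0, 0, 0, 1], [-0.6167, 0.0467, 0, 0, 0, 0, 1], [-0.675, 0.05, 0, 0, 0, 0, 1], [-0.7083, 0.0517, 0, 0, 0, 0, 1], [-0.7167, 0.0517, 0, 0, 0, 0, 1]]]}}

```text
time_s: 4.7
ee_pos: [0.5402, -0.2408, 0.2879]
eef_rot: [-3.138, -0.002, 1.568]
force: [-0.0, 1.5, -1.4]
grip_width: 0.0265
grip_force: 10.0
```

```bash
python3 -c "
from h import *
to((.541,-.239,.045,np.pi/2))
p,d=snap('wrist','w3')"
```

```text
t 4.7 at [ 0.5402 -0.2408  0.2879] [-3.138e+00 -2.000e-03  1.568e+00] w 0.0265 gf 10.0
[  1.4   1.6 242.9] [-0.003 -0.002 -0.002]
```

View pics/w3.png

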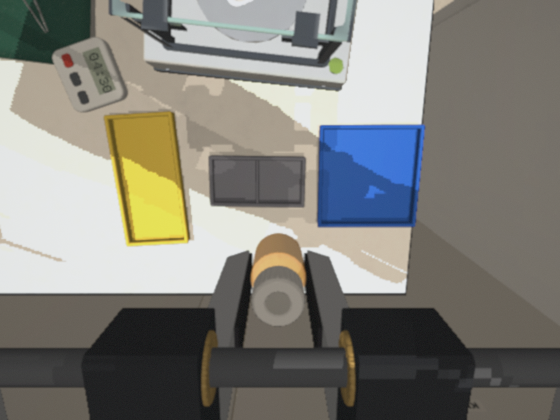

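Grey tray corners are at (209,156) to (306,207), yellow at (106,116) to (188,243), and blue at (320,126) to (420,226). I'll cross-check the positions.

```bash
python3 - <<'E'
from h import *
np.set_printoptions(precision=4,suppress=True)
f=np.load('pics/w3.npz');T=f['T']
for n,cs in dict(grey=[(209,156),(305,155),(306,207),(210,207)],yel=[(106,116),(174,112),(188,241),(128,245)],blue=[(320,126),(423,126),(417,226),(319,226)]).items():
    C=np.array([plane('wrist',*c,.016,T) for c in cs]); print(n,C.mean(0),[np.round(np.linalg.norm(C[i]-C[i-1]),3) for i in range(4)],np.arctan2(*(C[0]-C[3])[[1,0]]),np.arctan2(*(C[1]-C[2])[[1,0]]))
to((.541,-.239,.06,np.pi/2))
E
```

```text
grey [ 0.5141 -0.2394  0.016 ] [np.float64(0.061), np.float64(0.112), np.float64(0.062), np.float64(0.116)] 1.539555692717972 1.6072517851209536
yel [ 0.3854 -0.2389  0.016 ] [np.float64(0.155), np.float64(0.078), np.float64(0.154), np.float64(0.075)] 1.6235090019559753 1.6077653765203574
blue [ 0.647  -0.2349  0.016 ] [np.float64(0.119), np.float64(0.118), np.float64(0.119), np.float64(0.12)] 1.5882212348480962 1.6097423033112257
t 4.8 at [ 0.5404 -0.2401  0.2883] [-3.139 -0.001  1.569] w 0.0265 gf 10.0
[  0.8   1.2 228.3] [-0.003 -0.001 -0.002]
```

Scaled: 245 mm is 0.4083, 244 mm is 0.4067.

Request:
{"op": "arm_command", "data": {"plan": [[[0, 0, 0.05, 0, 0, 0, 1], [0, 0, 0.125, 0, 0, 0, 1], [0, 0, 0.2, 0, 0, 0, 1], [0, 0, 0.275, 0, 0, 0, 1], [0, 0, 0.3417, 0, 0, 0, 1], [0, 0, 0.3833, 0, 0, 0, 1], [0, 0, 0.3967, 0, 0, 0, 1], [0, 0, 0.4033, 0, 0, 0, 1], [0, 0, 0.4067, 0, 0, 0, 1], [0, 0, 0.4083, 0, 0, 0, 1], [0, 0, 0.4083, 0, 0, 0, 1]]]}}

```text
time_s: 5.85
ee_pos: [0.5413, -0.2392, 0.0462]
eef_rot: [3.14, 0.001, 1.571]
force: [0.1, -0.2, -0.0]
grip_width: 0.0265
grip_force: 10.0
```

```bash
python3 -c "
from h import *
to((.541,-.239,.044,np.pi/2)); print(ctrl.get_obs()['force'])"
```

```text
t 5.8 at [ 0.5413 -0.2392  0.0462] [3.140e+00 1.000e-03 1.571e+00] w 0.0265 gf 10.0
[ 0.2 -0.3  2.2] [0.001 0.001 0.   ]
[ 0.05312058 -0.1864812  -0.01118795]
```

Scaled: 1.5 mm is 0.0025, 1 mm is 0.0017.

Request:
{"op": "arm_command", "data": {"plan": [[[0, 0, 0.0008, 0, 0, 0, 1], [0, 0, 0.0017, 0, 0, 0, 1], [0, 0, 0.0025, 0, 0, 0, 1], [0, 0, 0.0025, 0, 0, 0, 1]]]}}

```text
time_s: 6.25
ee_pos: [0.541, -0.2392, 0.0442]
eef_rot: [3.141, 0.0, 1.571]
force: [-0.4, 0.3, 3.9]
grip_width: 0.0266
grip_force: 10.0
```

Contact, so I release gently and rise.

Scaled: -250 mm is -0.4167, -235 mm is -0.3917.

Request:
{"op": "arm_command", "data": {"plan": [[[0, 0, 0, 0, 0, 0, 0.38], [0, 0, 0, 0, 0, 0, 0.3], [0, 0, 0, 0, 0, 0, 0.2], [0, 0, 0, 0, 0, 0, 0.15], [0, 0, 0, 0, 0, 0, 0.15], [0, 0, -0.0167, 0, 0, 0, 0.15], [0, 0, -0.0667, 0, 0, 0, 0.15], [0, 0, -0.1417, 0, 0, 0, 0.15], [0, 0, -0.225, 0, 0, 0, 0], [0, 0, -0.3083, 0, 0, 0, -0.2], [0, 0, -0.3917, 0, 0, 0, -0.2], [0, 0, -0.4167, 0, 0, 0, -0.2]]]}}

```text
time_s: 7.45
ee_pos: [0.5415, -0.2393, 0.3006]
eef_rot: [3.134, 0.004, 1.571]
force: [0.1, -0.4, 0.3]
grip_width: 0.0565
grip_force: 0.0
```

```bash
python3 -c "
from h import *
to((.387,.337,.29,np.pi/2))"
```

```text
t 7.5 at [ 0.5415 -0.2393  0.3006] [3.134 0.004 1.571] w 0.0565 gf 0.0
[ 576.4 -154.5    7.2] [0.008 0.004 0.   ]
```

Scaled: 576 mm is 0.96, -154 mm is -0.2567.

Request:
{"op": "arm_command", "data": {"plan": [[[0.96, -0.2567, 0, 0, 0, 0, -0.2], [0.96, -0.2567, 0, 0, 0, 0, -0.2], [0.96, -0.2567, 0, 0, 0, 0, -0.2], [0.96, -0.2567, 0, 0, 0, 0, -0.2], [0.96, -0.2567, 0, 0, 0, 0, -0.2], [0.96, -0.2567, 0, 0, 0, 0, -0.2], [0.96, -0.2567, 0, 0, 0, 0, -0.2], [0.96, -0.2567, 0, 0, 0, 0, -0.2], [0.96, -0.2567, 0, 0, 0, 0, -0.2], [0.96, -0.2567, 0, 0, 0, 0, -0.2], [0.96, -0.2567, 0, 0, 0, 0, -0.2], [0.96, -0.2567, 0, 0, 0, 0, -0.2]]]}}

```text
time_s: 8.65
ee_pos: [0.3857, 0.3389, 0.2947]
eef_rot: [3.141, -0.001, 1.571]
force: [0.1, -1.3, 0.5]
grip_width: 0.0561
grip_force: 0.0
```

```bash
python3 -c "
from h import *
to((.387,.337,.1,np.pi/2))"
```

```text
t 8.7 at [0.3857 0.3389 0.2947] [ 3.141e+00 -1.000e-03  1.571e+00] w 0.0561 gf 0.0
[ -2.    1.2 194.7] [ 0.001 -0.001  0.   ]
```

Scaled: 180 mm is 0.3, 150 mm is 0.25.

Request:
{"op": "arm_command", "data": {"plan": [[[0, 0, 0.0333, 0, 0, 0, -0.2], [0, 0, 0.1083, 0, 0, 0, -0.2], [0, 0, 0.1833, 0, 0, 0, -0.2], [0, 0, 0.25, 0, 0, 0, -0.2], [0, 0, 0.3, 0, 0, 0, -0.2], [0, 0, 0.3, 0, 0, 0, -0.2]]]}}

```text
time_s: 9.25
ee_pos: [0.3855, 0.3359, 0.1111]
eef_rot: [-3.137, 0.003, 1.571]
force: [-0.3, 0.6, 1.0]
grip_width: 0.0565
grip_force: 0.0
```

```bash
python3 - <<'E'
from h import *
np.set_printoptions(precision=4,suppress=True)
p,d=snap('wrist','w4');T=np.load('pics/w4.npz')['T'];i=cams.camera_info('wrist')
v,u=np.mgrid[0:420,0:560]
c=np.stack([(u-i['cx'])/i['fx']*d,(v-i['cy'])/i['fy']*d,d,np.ones_like(d)],-1)
X=(c@np.linalg.inv(T).T)[...,:3].reshape(-1,3)
Y=X[(np.hypot(X[:,0]-.387,X[:,1]-.337)<.025)&(X[:,2]>.052)&(X[:,2]<.068)]
print(len(Y),Y.min(0),Y.max(0),(Y.min(0)+Y.max(0))/2)
to((.387,.337,.041,np.pi/2))
E
```

```text
1213 [0.3761 0.3273 0.0521] [0.3989 0.3504 0.0667] [0.3875 0.3388 0.0594]
t 9.3 at [0.3865 0.3367 0.1136] [-3.14   0.001  1.571] w 0.056 gf 0.0
[ 0.4  0.6 72.6] [-0.002  0.001 -0.   ]
```

Vial 2 is at about (0.3875, 0.338). Descend and grip.

Scaled: 72 mm is 0.12, 55 mm is 0.0917.

Request:
{"op": "arm_command", "data": {"plan": [[[0.0017, 0.0008, 0.05, 0, 0, 0, -0.2], [0.0017, 0.0008, 0.0917, 0, 0, 0, -0.2], [0.0017, 0.0008, 0.12, 0, 0, 0, -0.2], [0.0017, 0.0008, 0.12, 0, 0, 0, -0.2], [0.0017, 0.0008, 0.12, 0, 0, 0, -0.2], [0.0017, 0.0008, 0.12, 0, 0, 0, 0.2], [0.0017, 0.0008, 0.12, 0, 0, 0, 0.4], [0.0017, 0.0008, 0.12, 0, 0, 0, 1], [0.0017, 0.0008, 0.12, 0, 0, 0, 1], [0.0017, 0.0008, 0.12, 0, 0, 0, 1], [0.0017, 0.0008, 0.12, 0, 0, 0, 1], [0.0017, 0.0008, 0.12, 0, 0, 0, 1]]], "squeeze": 10}}

```text
time_s: 10.5
ee_pos: [0.3875, 0.338, 0.0421]
eef_rot: [3.141, -0.0, 1.571]
force: [-1.3, -0.2, 5.7]
grip_width: 0.0268
grip_force: 10.0
```

Scaled: -250 mm is -0.4167, -245 mm is -0.4083.

Request:
{"op": "arm_command", "data": {"plan": [[[0, 0, -0.0167, 0, 0, 0, 1], [0, 0, -0.0667, 0, 0, 0, 1], [0, 0, -0.1333, 0, 0, 0, 1], [0, 0, -0.2083, 0, 0, 0, 1], [0, 0, -0.2833, 0, 0, 0, 1], [0, 0, -0.3583, 0, 0, 0, 1], [0, 0, -0.4083, 0, 0, 0, 1], [0, 0, -0.4167, 0, 0, 0, 1], [0, 0, -0.4167, 0, 0, 0, 1]]]}}

```text
time_s: 11.4
ee_pos: [0.3874, 0.3379, 0.2922]
eef_rot: [3.141, -0.001, 1.571]
force: [-0.9, 0.2, 0.3]
grip_width: 0.0264
grip_force: 10.0
```

```bash
python3 -c "
from h import *
to((.4865,-.239,.29,np.pi/2))"
```

```text
t 11.4 at [0.3874 0.3379 0.2922] [ 3.141e+00 -1.000e-03  1.571e+00] w 0.0264 gf 10.0
[-576.9   99.1    2. ] [ 0.001 -0.001  0.   ]
```

Scaled: -535 mm is -0.8917, -492 mm is -0.82.

Request:
{"op": "arm_command", "data": {"plan": [[[-0.0333, 0.005, 0, 0, 0, 0, 1], [-0.1, 0.0167, 0, 0, 0, 0, 1], [-0.18, 0.03, 0, 0, 0, 0, 1], [-0.26, 0.045, 0, 0, 0, 0, 1], [-0.34, 0.0583, 0, 0, 0, 0, 1], [-0.42, 0.0717, 0, 0, 0, 0, 1], [-0.5, 0.0867, 0, 0, 0, 0, 1], [-0.58, 0.1, 0, 0, 0, 0, 1], [-0.66, 0.1133, 0, 0, 0, 0, 1], [-0.74, 0.1267, 0, 0, 0, 0, 1], [-0.82, 0.1417, 0, 0, 0, 0, 1], [-0.8917, 0.1533, 0, 0, 0, 0, 1]]]}}

```text
time_s: 12.6
ee_pos: [0.4788, -0.1992, 0.2898]
eef_rot: [-3.139, -0.001, 1.57]
force: [0.2, 0.4, -0.8]
grip_width: 0.0269
grip_force: 10.0
```

Request:
{"op": "arm_command", "data": {"plan": [[[-0.05, 0.0083, 0, 0, 0, 0, 1], [-0.07, 0.0117, 0, 0, 0, 0, 1], [-0.07, 0.0117, 0, 0, 0, 0, 1], [-0.07, 0.0117, 0, 0, 0, 0, 1]]]}}

```text
time_s: 13.0
ee_pos: [0.4862, -0.238, 0.291]
eef_rot: [-3.14, -0.001, 1.571]
force: [-0.3, 0.0, -1.0]
grip_width: 0.0267
grip_force: 10.0
```

```bash
python3 -c "
from h import *
to((.4865,-.239,.046,np.pi/2))"
```

```text
t 13.0 at [ 0.4862 -0.238   0.291 ] [-3.140e+00 -1.000e-03  1.571e+00] w 0.0267 gf 10.0
[ -1.2   0.5 245. ] [-0.001 -0.001  0.   ]
```

Scaled: 246 mm is 0.41, 245 mm is 0.4083.

Request:
{"op": "arm_command", "data": {"plan": [[[0, 0, 0.05, 0, 0, 0, 1], [0, 0, 0.125, 0, 0, 0, 1], [0, 0, 0.2, 0, 0, 0, 1], [0, 0, 0.275, 0, 0, 0, 1], [0, 0, 0.3417, 0, 0, 0, 1], [0, 0, 0.3833, 0, 0, 0, 1], [0, 0, 0.3967, 0, 0, 0, 1], [0, 0, 0.4033, 0, 0, 0, 1], [0, 0, 0.4067, 0, 0, 0, 1], [0, 0, 0.4083, 0, 0, 0, 1], [0, 0, 0.41, 0, 0, 0, 1], [0, 0, 0.41, 0, 0, 0, 1]]]}}

```text
time_s: 14.2
ee_pos: [0.4866, -0.2392, 0.0463]
eef_rot: [3.141, 0.0, 1.571]
force: [-0.1, 0.6, 0.3]
grip_width: 0.0265
grip_force: 10.0
```

Scaled: 1.5 mm is 0.0025, 1 mm is 0.0017.

Request:
{"op": "arm_command", "data": {"plan": [[[0, 0, 0.0008, 0, 0, 0, 1], [0, 0, 0.0017, 0, 0, 0, 1], [0, 0, 0.0025, 0, 0, 0, 1], [0, 0, 0.0025, 0, 0, 0, 1]]]}}

```text
time_s: 14.6
ee_pos: [0.4865, -0.2392, 0.0451]
eef_rot: [3.141, 0.0, 1.571]
force: [-4.4, 0.6, 8.8]
grip_width: 0.0265
grip_force: 10.0
```

Scaled: -250 mm is -0.4167, -235 mm is -0.3917.

Request:
{"op": "arm_command", "data": {"plan": [[[0, 0, 0, 0, 0, 0, 0.38], [0, 0, 0, 0, 0, 0, 0.3], [0, 0, 0, 0, 0, 0, 0.2], [0, 0, 0, 0, 0, 0, 0.18], [0, 0, 0, 0, 0, 0, 0.18], [0, 0, -0.0167, 0, 0, 0, 0.18], [0, 0, -0.0667, 0, 0, 0, 0.18], [0, 0, -0.1417, 0, 0, 0, 0.18], [0, 0, -0.225, 0, 0, 0, 0.18], [0, 0, -0.3083, 0, 0, 0, -0.1], [0, 0, -0.3917, 0, 0, 0, -0.1], [0, 0, -0.4167, 0, 0, 0, -0.1]]]}}

```text
time_s: 15.8
ee_pos: [0.487, -0.2394, 0.3008]
eef_rot: [3.134, 0.004, 1.571]
force: [-0.3, -0.5, -1.0]
grip_width: 0.0515
grip_force: 0.0
```

```bash
python3 -c "
from h import *
p,d=snap('side','s5'); p2,_=snap('top','t5')
cv2.imwrite('pics/c5.png',np.hstack([cv2.resize(p[120:230,150:320],None,fx=3,fy=3),cv2.resize(p2[110:220,350:440],None,fx=3,fy=3)]))
to((.3935,.2033,.29,1.57),(.518,.338,.29,1.353))"
```

```text
t 15.9 at [ 0.4868 -0.2393  0.2974] [3.137e+00 3.000e-03 1.571e+00] w 0.0516 gf 0.0
[442.6 -93.3   5.9] [0.004 0.003 0.001]
[577.3  31.2   6.1] [0.005 0.002 0.218]
```

View pics/c5.png

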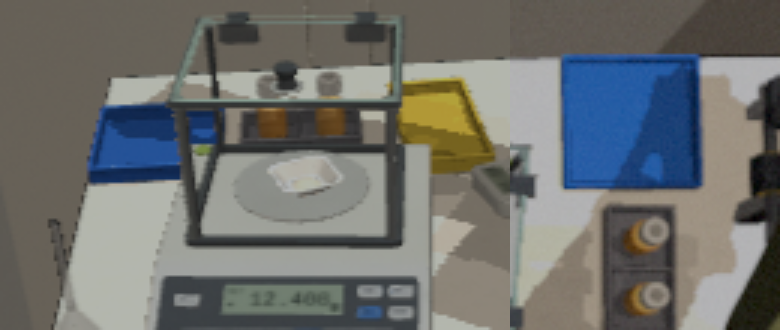

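Both vials stand in separate bays (in the crop: right view, caps at (655,235) and (655,297)). Next is syringe 2.

Scaled: 442 mm is 0.7367, 140 mm is 0.2333.

Request:
{"op": "arm_command", "data": {"plan": [[[0.7367, -0.155, 0, 0, 0, 0, -0.1], [0.7367, -0.155, 0, 0, 0, 0, -0.1], [0.7367, -0.155, 0, 0, 0, 0, -0.1], [0.7367, -0.155, 0, 0, 0, 0, -0.1], [0.7367, -0.155, 0, 0, 0, 0, -0.1], [0.7367, -0.155, 0, 0, 0, 0, -0.1], [0.7367, -0.155, 0, 0, 0, 0, -0.1], [0.7367, -0.155, 0, 0, 0, 0, -0.1], [0.7367, -0.155, 0, 0, 0, 0, -0.1], [0.7367, -0.155, 0, 0, 0, 0, -0.1], [0.7367, -0.155, 0.1667, 0, 0, 0, -0.1], [0.7367, -0.155, 0.2333, 0, 0, 0, -0.1]]]}}

```text
time_s: 17.1
ee_pos: [0.393, 0.2028, 0.1924]
eef_rot: [3.141, -0.0, 1.572]
force: [1.8, 0.6, -1.0]
grip_width: 0.0517
grip_force: 0.0
```

Scaled: 20 mm is 0.0333.

Request:
{"op": "arm_command", "data": {"plan": [[[0, 0, 0.0333, 0, 0, 0, -0.1], [0, 0, 0.0333, 0, 0, 0, -0.1], [0, 0, 0.0333, 0, 0, 0, -0.1], [0, 0, 0.0333, 0, 0, 0, -0.1]]]}}

```text
time_s: 17.5
ee_pos: [0.394, 0.2029, 0.1755]
eef_rot: [3.14, -0.001, 1.571]
force: [-0.5, 1.0, 0.0]
grip_width: 0.0518
grip_force: 0.0
```

```bash
python3 -c "
from h import *
snap('wrist','w6')
to((.3935,.2033,.022,1.57))"
```

```text
t 17.6 at [0.394  0.203  0.1755] [ 3.140e+00 -1.000e-03  1.571e+00] w 0.0517 gf 0.0
[  0.2  -0.8 153.5] [ 0.002 -0.001  0.001]
```

View pics/w6.png

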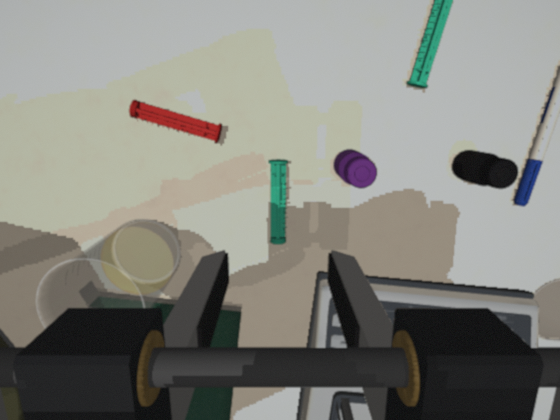

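The syringe spans (278,160) to (278,243), shorter than expected and with no clear flange, so I'll enlarge.

```bash
python3 - <<'E'
from h import *
np.set_printoptions(precision=4,suppress=True)
f=np.load('pics/w6.npz');T=f['T'];p=f['p'];d=f['d']
a=cv2.resize(p[140:260,240:320],None,fx=5,fy=5,interpolation=cv2.INTER_CUBIC)
b=np.clip(cv2.resize(p[0:100,380:480],None,fx=4,fy=4,interpolation=cv2.INTER_CUBIC),0,255)
b=cv2.copyMakeBorder(b,0,200,0,0,cv2.BORDER_CONSTANT); cv2.imwrite('pics/c6.png',np.hstack([a,b]))
i=cams.camera_info('wrist');v,u=np.mgrid[0:420,0:560]
c=np.stack([(u-i['cx'])/i['fx']*d,(v-i['cy'])/i['fy']*d,d,np.ones_like(d)],-1)
X=(c@np.linalg.inv(T).T)[...,:3]
Y=X[150:250,255:305].reshape(-1,3);Y=Y[Y[:,2]>.004]; print(len(Y))
for lo in np.arange(.15,.26,.008):
    Z=Y[(Y[:,1]>=lo)&(Y[:,1]<lo+.008)]
    if len(Z)>5: print(round(lo,3),len(Z),np.percentile(Z[:,0],[3,97]),np.percentile(Z[:,2],[50,95]))
E
```

```text
1366
0.158 13 [0.3874 0.3984] [0.0166 0.0176]
0.166 147 [0.3857 0.3997] [0.0146 0.018 ]
0.174 129 [0.3858 0.3987] [0.0118 0.0177]
0.182 127 [0.3858 0.3987] [0.012  0.0179]
0.19 125 [0.3859 0.3987] [0.0118 0.0175]
0.198 139 [0.3859 0.3995] [0.0119 0.0175]
0.206 140 [0.386  0.3995] [0.0119 0.0176]
0.214 138 [0.3861 0.3995] [0.0121 0.0177]
0.222 141 [0.3861 0.3994] [0.0121 0.0176]
0.23 148 [0.3861 0.3994] [0.012  0.0177]
0.238 93 [0.3853 0.4005] [0.0162 0.0193]
```

View pics/c6.png

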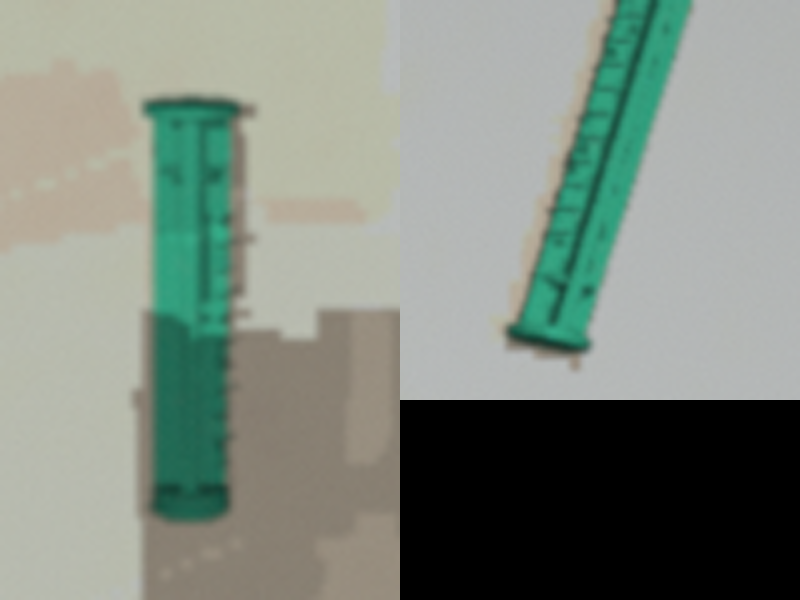

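The visible part is 78 mm: a rim at y≈0.242 and the cap end at y≈0.163. That puts the origin near y≈0.209, so I grip there.

Scaled: 153 mm is 0.255, 145 mm is 0.2417.

Request:
{"op": "arm_command", "data": {"plan": [[[0.01, -0.0017, 0.075, 0, 0, 0, -0.1], [0.01, -0.0017, 0.15, 0, 0, 0, -0.1], [0.01, -0.0017, 0.2083, 0, 0, 0, -0.1], [0.01, -0.0017, 0.2417, 0, 0, 0, -0.1], [0.01, -0.0017, 0.255, 0, 0, 0, -0.1], [0.01, -0.0017, 0.255, 0, 0, 0, 0.2], [0.01, -0.0017, 0.255, 0, 0, 0, 0.5], [0.01, -0.0017, 0.255, 0, 0, 0, 1], [0.01, -0.0017, 0.255, 0, 0, 0, 1], [0.01, -0.0017, 0.255, 0, 0, 0, 1], [0.01, -0.0017, 0.255, 0, 0, 0, 1], [0.01, -0.0017, 0.255, 0, 0, 0, 1]]], "squeeze": 10}}

```text
time_s: 18.75
ee_pos: [0.3928, 0.2091, 0.0218]
eef_rot: [3.141, -0.0, 1.571]
force: [-1.4, -0.4, 6.8]
grip_width: 0.017
grip_force: 10.0
```

Scaled: -268 mm is -0.4467, -265 mm is -0.4417.

Request:
{"op": "arm_command", "data": {"plan": [[[0, 0, -0.0167, 0, 0, 0, 1], [0, 0, -0.075, 0, 0, 0, 1], [0, 0, -0.1583, 0, 0, 0, 1], [0, 0, -0.2417, 0, 0, 0, 1], [0, 0, -0.325, 0, 0, 0, 1], [0, 0, -0.4, 0, 0, 0, 1], [0, 0, -0.4417, 0, 0, 0, 1], [0, 0, -0.4467, 0, 0, 0, 1], [0, 0, -0.4467, 0, 0, 0, 1]]]}}

```text
time_s: 19.65
ee_pos: [0.3922, 0.2088, 0.2893]
eef_rot: [3.141, -0.0, 1.571]
force: [-0.1, -0.0, -0.7]
grip_width: 0.0168
grip_force: 10.0
```

```bash
python3 -c "
from h import *
snap('wrist','w7')
to((.670,-.235,.29,1.571))"
```

```text
t 19.7 at [0.392  0.2088 0.2884] [-3.14   0.     1.571] w 0.0171 gf 10.0
[-443.7  278.    -1.7] [-0.001  0.    -0.   ]
```

View pics/w7.png

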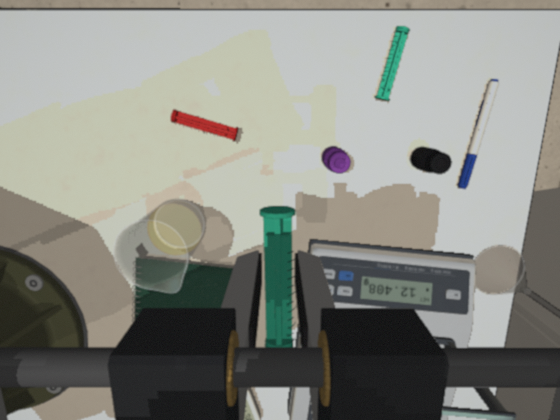

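Syringe held straight. Carry it to the blue tray.

Scaled: -435 mm is -0.725, -410 mm is -0.6833.

Request:
{"op": "arm_command", "data": {"plan": [[[-0.0283, 0.0167, 0, 0, 0, 0, 1], [-0.0833, 0.0517, 0, 0, 0, 0, 1], [-0.15, 0.0933, 0, 0, 0, 0, 1], [-0.2167, 0.135, 0, 0, 0, 0, 1], [-0.2833, 0.1767, 0, 0, 0, 0, 1], [-0.35, 0.2183, 0, 0, 0, 0, 1], [-0.4167, 0.26, 0, 0, 0, 0, 1], [-0.4833, 0.3017, 0, 0, 0, 0, 1], [-0.55, 0.3433, 0, 0, 0, 0, 1], [-0.6167, 0.385, 0, 0, 0, 0, 1], [-0.6833, 0.4267, 0, 0, 0, 0, 1], [-0.725, 0.45, 0, 0, 0, 0, 1]]]}}

```text
time_s: 20.9
ee_pos: [0.6628, -0.2287, 0.2859]
eef_rot: [-3.138, -0.001, 1.569]
force: [-0.8, 0.9, -0.0]
grip_width: 0.0173
grip_force: 10.0
```

Scaled: -9 mm is -0.015, 6 mm is 0.01.

Request:
{"op": "arm_command", "data": {"plan": [[[-0.015, 0.01, 0, 0, 0, 0, 1], [-0.015, 0.01, 0, 0, 0, 0, 1], [-0.015, 0.01, 0, 0, 0, 0, 1], [-0.015, 0.01, 0, 0, 0, 0, 1]]]}}

```text
time_s: 21.3
ee_pos: [0.6682, -0.2341, 0.289]
eef_rot: [-3.141, -0.0, 1.572]
force: [0.6, 0.5, -0.1]
grip_width: 0.0168
grip_force: 10.0
```

```bash
python3 -c "
from h import *
snap('wrist','w8')
to((.668,-.235,.025,1.571))"
```

```text
t 21.4 at [ 0.6682 -0.2341  0.2893] [-3.142 -0.     1.572] w 0.017 gf 10.0
[-9.000e-01 -2.000e-01  2.643e+02] [-0.    -0.     0.001]
```

Scaled: 264.5 mm is 0.4408, 264 mm is 0.44.

Request:
{"op": "arm_command", "data": {"plan": [[[0, 0, 0.05, 0, 0, 0, 1], [0, 0, 0.125, 0, 0, 0, 1], [0, 0, 0.2, 0, 0, 0, 1], [0, 0, 0.275, 0, 0, 0, 1], [0, 0, 0.35, 0, 0, 0, 1], [0, 0, 0.4, 0, 0, 0, 1], [0, 0, 0.425, 0, 0, 0, 1], [0, 0, 0.435, 0, 0, 0, 1], [0, 0, 0.4383, 0, 0, 0, 1], [0, 0, 0.44, 0, 0, 0, 1], [0, 0, 0.4408, 0, 0, 0, 1], [0, 0, 0.4408, 0, 0, 0, 1]]]}}

```text
time_s: 22.55
ee_pos: [0.6692, -0.2351, 0.027]
eef_rot: [3.139, 0.001, 1.571]
force: [-3.4, 3.3, 6.4]
grip_width: 0.017
grip_force: 10.0
```

Scaled: 0.5 mm is 0.0008.

Request:
{"op": "arm_command", "data": {"plan": [[[0, 0, 0, 0, 0, 0, 1], [0, 0, 0.0008, 0, 0, 0, 1], [0, 0, 0.0008, 0, 0, 0, 1]]]}}

```text
time_s: 22.85
ee_pos: [0.6692, -0.2351, 0.0268]
eef_rot: [3.139, 0.001, 1.571]
force: [-3.2, 3.9, 9.2]
grip_width: 0.017
grip_force: 10.0
```

```bash
python3 -c "
from h import *
p,d=snap('wrist','w9')
to((.668,-.235,.025,1.571))
cv2.imwrite('pics/c9.png',np.hstack([cv2.resize(p[60:420,130:480],None,fx=1.2,fy=1.2),np.zeros((432,10,3),np.uint8)]))"
```

```text
t 22.9 at [ 0.6692 -0.2351  0.0268] [3.139e+00 1.000e-03 1.571e+00] w 0.0171 gf 10.0
[ 0.1 -1.2  1.8] [ 0.003  0.001 -0.   ]
```

View pics/c9.png

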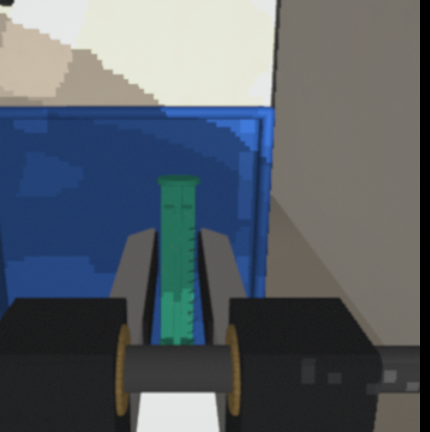

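It sits inside the walls and is touching the floor. Release.

Scaled: -265 mm is -0.4417, -110 mm is -0.1833.

Request:
{"op": "arm_command", "data": {"plan": [[[0, 0, 0, 0, 0, 0, 0.58], [0, 0, 0, 0, 0, 0, 0.5], [0, 0, 0, 0, 0, 0, 0.4], [0, 0, 0, 0, 0, 0, 0.38], [0, 0, 0, 0, 0, 0, 0.38], [0, 0, -0.0333, 0, 0, 0, 0.38], [0, 0, -0.1, 0, 0, 0, 0.38], [0, 0, -0.1833, 0, 0, 0, 0.38], [0, 0, -0.2667, 0, 0, 0, 0], [0, 0, -0.35, 0, 0, 0, 0], [0, 0, -0.425, 0, 0, 0, 0], [0, 0, -0.4417, 0, 0, 0, 0]]]}}

```text
time_s: 24.1
ee_pos: [0.6691, -0.2354, 0.2959]
eef_rot: [3.133, 0.003, 1.571]
force: [-0.4, 0.6, 0.4]
grip_width: 0.0467
grip_force: 0.0
```

```bash
python3 - <<'E'
from h import *
np.set_printoptions(precision=4,suppress=True)
p,d=snap('wrist','w10');T=np.load('pics/w10.npz')['T'];i=cams.camera_info('wrist');v,u=np.mgrid[0:420,0:560]
c=np.stack([(u-i['cx'])/i['fx']*d,(v-i['cy'])/i['fy']*d,d,np.ones_like(d)],-1)
X=(c@np.linalg.inv(T).T)[...,:3]; q=p.astype(int)
m=(q[...,1]>q[...,2]+40)&(q[...,1]>q[...,0]+5)&(np.abs(X[...,0]-.646)<.06)&(np.abs(X[...,1]+.235)<.065)&(X[...,2]<.1)
Y=X[m];print(len(Y),np.percentile(Y,[1,50,99],axis=0))
# s1 from earlier wrist clouds w6(partial), w7
f=np.load('pics/w7.npz');p=f['p'].astype(int);d=f['d'];T=f['T']
c=np.stack([(u-i['cx'])/i['fx']*d,(v-i['cy'])/i['fy']*d,d,np.ones_like(d)],-1)
X=(c@np.linalg.inv(T).T)[...,:3]
Y=X[10:115,365:420].reshape(-1,3);Y=Y[(Y[:,2]>.006)&(Y[:,2]<.03)]
r=cv2.minAreaRect((Y[:,:2]*1000).astype(np.float32));print('s1',r,Y.mean(0))
Y=X[70:195,450:505].reshape(-1,3);Y=Y[(Y[:,2]>.004)&(Y[:,2]<.03)]
r=cv2.minAreaRect((Y[:,:2]*1000).astype(np.float32));print('pen',r,Y.mean(0))
to((.518,.338,.29,1.353))
E
```

```text
696 [[ 0.6599 -0.276   0.0122]
 [ 0.6661 -0.2385  0.0175]
 [ 0.6732 -0.2023  0.0259]]
s1 ((516.1133422851562, 339.9092102050781), (76.1657485961914, 16.976594924926758), 77.24552917480469) [0.5163 0.341  0.0119]
pen ((623.7340087890625, 261.7833557128906), (126.84745788574219, 12.051475524902344), 80.0713119506836) [0.6225 0.2634 0.0098]
t 24.1 at [ 0.669  -0.2353  0.2943] [3.135 0.003 1.571] w 0.0468 gf 0.0
[ 573.3 -151.     1.9] [0.007 0.002 0.218]
```

Scaled: 568 mm is 0.9467, -153 mm is -0.255, 0.22 rad is 0.035.

Request:
{"op": "arm_command", "data": {"plan": [[[0.9467, -0.255, 0, 0, 0, 0.035, 0], [0.9467, -0.255, 0, 0, 0, 0.035, 0], [0.9467, -0.255, 0, 0, 0, 0.035, 0], [0.9467, -0.255, 0, 0, 0, 0.035, 0], [0.9467, -0.255, 0, 0, 0, 0.035, 0], [0.9467, -0.255, 0, 0, 0, 0.035, 0], [0.9467, -0.255, 0, 0, 0, 0.035, 0], [0.9467, -0.255, 0, 0, 0, 0.035, 0], [0.9467, -0.255, 0, 0, 0, 0.035, 0], [0.9467, -0.255, 0, 0, 0, 0.035, 0], [0.9467, -0.255, 0, 0, 0, 0.035, 0], [0.9467, -0.255, 0, 0, 0, 0.035, 0]]]}}

```text
time_s: 25.35
ee_pos: [0.5139, 0.3353, 0.2873]
eef_rot: [-3.14, 0.002, 1.352]
force: [-0.0, -0.2, 0.5]
grip_width: 0.0469
grip_force: 0.0
```

Scaled: 140 mm is 0.2333, 115 mm is 0.1917.

Request:
{"op": "arm_command", "data": {"plan": [[[0, 0, 0.05, 0, 0, 0, 0], [0, 0, 0.125, 0, 0, 0, 0], [0, 0, 0.1917, 0, 0, 0, 0], [0, 0, 0.2333, 0, 0, 0, 0], [0, 0, 0.2333, 0, 0, 0, 0], [0, 0, 0.2333, 0, 0, 0, 0]]]}}

```text
time_s: 25.95
ee_pos: [0.5153, 0.3328, 0.1492]
eef_rot: [-3.141, 0.001, 1.351]
force: [0.2, -0.0, 0.8]
grip_width: 0.047
grip_force: 0.0
```

```bash
python3 - <<'E'
from h import *
np.set_printoptions(precision=4,suppress=True)
p,d=snap('wrist','w11');T=np.load('pics/w11.npz')['T'];i=cams.camera_info('wrist');v,u=np.mgrid[0:420,0:560]
c=np.stack([(u-i['cx'])/i['fx']*d,(v-i['cy'])/i['fy']*d,d,np.ones_like(d)],-1)
X=(c@np.linalg.inv(T).T)[...,:3]; q=p.astype(int)
m=(q[...,1]>q[...,2]+30)&(np.hypot(X[...,0]-.517,X[...,1]-.339)<.06)&(X[...,2]>.006)&(X[...,2]<.03)
Y=X[m];print(len(Y),cv2.minAreaRect((Y[:,:2]*1000).astype(np.float32)))
to((.5157,.333,.022,1.35))
E
```

```text
1473 ((518.8135375976562, 341.66583251953125), (76.52942657470703, 14.626315116882324), 76.28809356689453)
t 26.0 at [0.5157 0.3331 0.1503] [ 3.141 -0.001  1.351] w 0.0472 gf 0.0
[ -0.2  -0.1 128.3] [ 0.001 -0.001  0.001]
```

Scaled: 128 mm is 0.2133, 115 mm is 0.1917, 0.01 rad is 0.0016.

Request:
{"op": "arm_command", "data": {"plan": [[[0.0033, 0.0017, 0.075, 0, 0, 0.0016, 0], [0.0033, 0.0017, 0.1417, 0, 0, 0.0016, 0], [0.0033, 0.0017, 0.1917, 0, 0, 0.0016, 0], [0.0033, 0.0017, 0.2133, 0, 0, 0.0016, 0], [0.0033, 0.0017, 0.2133, 0, 0, 0.0016, 0], [0.0033, 0.0017, 0.2133, 0, 0, 0.0016, 0.3], [0.0033, 0.0017, 0.2133, 0, 0, 0.0016, 0.5], [0.0033, 0.0017, 0.2133, 0, 0, 0.0016, 1], [0.0033, 0.0017, 0.2133, 0, 0, 0.0016, 1], [0.0033, 0.0017, 0.2133, 0, 0, 0.0016, 1], [0.0033, 0.0017, 0.2133, 0, 0, 0.0016, 1], [0.0033, 0.0017, 0.2133, 0, 0, 0.0016, 1]]], "squeeze": 10}}

```text
time_s: 27.2
ee_pos: [0.5171, 0.3348, 0.0219]
eef_rot: [3.141, -0.001, 1.341]
force: [-1.9, -1.1, 6.4]
grip_width: 0.0171
grip_force: 10.0
```

Request:
{"op": "arm_command", "data": {"plan": [[[0, 0, -0.0167, 0, 0, 0, 1], [0, 0, -0.075, 0, 0, 0, 1], [0, 0, -0.1583, 0, 0, 0, 1], [0, 0, -0.2417, 0, 0, 0, 1], [0, 0, -0.325, 0, 0, 0, 1], [0, 0, -0.4, 0, 0, 0, 1], [0, 0, -0.4417, 0, 0, 0, 1], [0, 0, -0.4467, 0, 0, 0, 1], [0, 0, -0.4467, 0, 0, 0, 1]]]}}

```text
time_s: 28.1
ee_pos: [0.5167, 0.3346, 0.2891]
eef_rot: [3.142, -0.0, 1.341]
force: [0.2, -0.0, 0.2]
grip_width: 0.0171
grip_force: 10.0
```

```bash
python3 -c "
from h import *
to((.621,-.235,.29,1.571))"
```

```text
t 28.1 at [0.5167 0.3346 0.2891] [ 3.142 -0.     1.341] w 0.0171 gf 10.0
[-530.8  231.4   -0.9] [ 0.   -0.   -0.23]
```

Scaled: -500 mm is -0.8333, -460 mm is -0.7667, -0.23 rad is -0.0366.

Request:
{"op": "arm_command", "data": {"plan": [[[-0.03, 0.0133, 0, 0, 0, -0.0016, 1], [-0.0917, 0.04, 0, 0, 0, -0.0048, 1], [-0.1667, 0.0733, 0, 0, 0, -0.008, 1], [-0.2417, 0.105, 0, 0, 0, -0.0111, 1], [-0.3167, 0.1383, 0, 0, 0, -0.0143, 1], [-0.3917, 0.17, 0, 0, 0, -0.0175, 1], [-0.4667, 0.2033, 0, 0, 0, -0.0207, 1], [-0.5417, 0.2367, 0, 0, 0, -0.0239, 1], [-0.6167, 0.2683, 0, 0, 0, -0.0271, 1], [-0.6917, 0.3017, 0, 0, 0, -0.0302, 1], [-0.7667, 0.3333, 0, 0, 0, -0.0334, 1], [-0.8333, 0.3633, 0, 0, 0, -0.0366, 1]]]}}

```text
time_s: 29.3
ee_pos: [0.6146, -0.2041, 0.2869]
eef_rot: [-3.138, -0.001, 1.571]
force: [0.1, 0.2, -0.1]
grip_width: 0.0172
grip_force: 10.0
```

```bash
python3 -c "
from h import *
to((.6215,-.235,.289,1.571))"
```

```text
t 29.3 at [ 0.6146 -0.2041  0.2869] [-3.138e+00 -1.000e-03  1.571e+00] w 0.0172 gf 10.0
[-30.9   6.9  -2.2] [-0.003 -0.001  0.   ]
```

Scaled: -32.5 mm is -0.0542, 6.5 mm is 0.0108.

Request:
{"op": "arm_command", "data": {"plan": [[[-0.0333, 0.0067, 0, 0, 0, 0, 1], [-0.0542, 0.0108, 0, 0, 0, 0, 1], [-0.0542, 0.0108, 0, 0, 0, 0, 1], [-0.0542, 0.0108, 0, 0, 0, 0, 1], [-0.0542, 0.0108, 0, 0, 0, 0, 1]]]}}

```text
time_s: 29.8
ee_pos: [0.6217, -0.233, 0.2893]
eef_rot: [-3.142, -0.0, 1.572]
force: [-0.5, 0.1, -0.1]
grip_width: 0.017
grip_force: 10.0
```

```bash
python3 -c "
from h import *
snap('wrist','w12')
to((.6215,-.235,.025,1.571))"
```

```text
t 29.9 at [ 0.6217 -0.2331  0.2895] [3.141 0.    1.572] w 0.017 gf 10.0
[ -1.9  -0.3 264.5] [0.    0.    0.001]
```

Scaled: 264 mm is 0.44, 263 mm is 0.4383.

Request:
{"op": "arm_command", "data": {"plan": [[[-0.0017, 0, 0.05, 0, 0, 0, 1], [-0.0017, 0, 0.125, 0, 0, 0, 1], [-0.0017, 0, 0.2, 0, 0, 0, 1], [-0.0017, 0, 0.275, 0, 0, 0, 1], [-0.0017, 0, 0.35, 0, 0, 0, 1], [-0.0017, 0, 0.4, 0, 0, 0, 1], [-0.0017, 0, 0.4217, 0, 0, 0, 1], [-0.0017, 0, 0.4317, 0, 0, 0, 1], [-0.0017, 0, 0.435, 0, 0, 0, 1], [-0.0017, 0, 0.4383, 0, 0, 0, 1], [-0.0017, 0, 0.44, 0, 0, 0, 1], [-0.0017, 0, 0.44, 0, 0, 0, 1]]]}}

```text
time_s: 31.05
ee_pos: [0.6223, -0.2356, 0.0268]
eef_rot: [3.139, 0.001, 1.571]
force: [-0.2, 0.5, 5.3]
grip_width: 0.017
grip_force: 10.0
```

Contact at the same height as the first syringe, so I release.

Scaled: -265 mm is -0.4417, -255 mm is -0.425.

Request:
{"op": "arm_command", "data": {"plan": [[[0, 0, 0, 0, 0, 0, 0.58], [0, 0, 0, 0, 0, 0, 0.5], [0, 0, 0, 0, 0, 0, 0.42], [0, 0, 0, 0, 0, 0, 0.4], [0, 0, 0, 0, 0, 0, 0.4], [0, 0, -0.0333, 0, 0, 0, 0.4], [0, 0, -0.1, 0, 0, 0, 0.4], [0, 0, -0.1833, 0, 0, 0, 0.4], [0, 0, -0.2667, 0, 0, 0, 0.1], [0, 0, -0.35, 0, 0, 0, 0.1], [0, 0, -0.425, 0, 0, 0, 0.1], [0, 0, -0.4417, 0, 0, 0, 0.1]]]}}

```text
time_s: 32.25
ee_pos: [0.6224, -0.2357, 0.2966]
eef_rot: [3.134, 0.003, 1.571]
force: [-0.4, -0.2, 0.4]
grip_width: 0.0424
grip_force: 0.0
```

```bash
python3 - <<'E'
from h import *
snap('wrist','w13')
to((.624,.2625,.29,1.40))
E
```

```text
t 32.3 at [ 0.6222 -0.2356  0.2951] [3.135e+00 3.000e-03 1.571e+00] w 0.0421 gf 0.0
[498.1   1.7   3.7] [0.006 0.002 0.171]
```

View pics/w13.png

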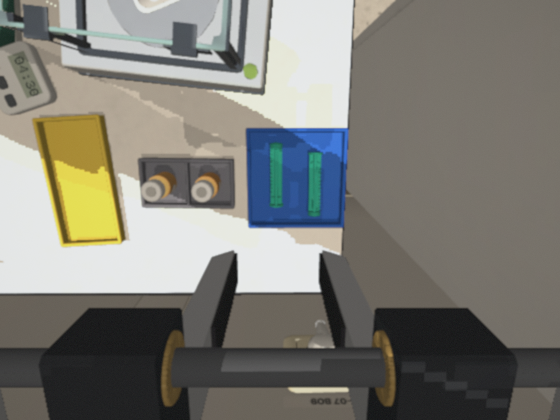

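The trays hold both vials upright, at (155,187) and (205,187). Both syringes lie flat side by side, at (277,176) and (315,184). Now the pen.

Scaled: 498 mm is 0.83, 2 mm is 0.0033, 0.17 rad is 0.0271.

Request:
{"op": "arm_command", "data": {"plan": [[[0.83, 0.0033, 0, 0, 0, 0.0271, 0.1], [0.83, 0.0033, 0, 0, 0, 0.0271, 0.1], [0.83, 0.0033, 0, 0, 0, 0.0271, 0.1], [0.83, 0.0033, 0, 0, 0, 0.0271, 0.1], [0.83, 0.0033, 0, 0, 0, 0.0271, 0.1], [0.83, 0.0033, 0, 0, 0, 0.0271, 0.1], [0.83, 0.0033, 0, 0, 0, 0.0271, 0.1], [0.83, 0.0033, 0, 0, 0, 0.0271, 0.1], [0.83, 0.0033, 0, 0, 0, 0.0271, 0.1], [0.83, 0.0033, 0, 0, 0, 0.0271, 0.1], [0.83, 0.0033, 0, 0, 0, 0.0271, 0.1], [0.83, 0.0033, 0, 0, 0, 0.0271, 0.1]]]}}

```text
time_s: 33.5
ee_pos: [0.6232, 0.2632, 0.2881]
eef_rot: [-3.139, 0.002, 1.402]
force: [0.4, -0.4, -0.3]
grip_width: 0.0422
grip_force: 0.0
```

Scaled: 140 mm is 0.2333, 115 mm is 0.1917.

Request:
{"op": "arm_command", "data": {"plan": [[[0, 0, 0.05, 0, 0, 0, 0.1], [0, 0, 0.125, 0, 0, 0, 0.1], [0, 0, 0.1917, 0, 0, 0, 0.1], [0, 0, 0.2333, 0, 0, 0, 0.1], [0, 0, 0.2333, 0, 0, 0, 0.1], [0, 0, 0.2333, 0, 0, 0, 0.1]]]}}

```text
time_s: 34.1
ee_pos: [0.624, 0.2615, 0.151]
eef_rot: [3.141, -0.0, 1.399]
force: [0.2, -0.3, 0.2]
grip_width: 0.0418
grip_force: 0.0
```

```bash
python3 - <<'E'
from h import *
np.set_printoptions(precision=4,suppress=True)
p,d=snap('wrist','w14');T=np.load('pics/w14.npz')['T'];i=cams.camera_info('wrist');v,u=np.mgrid[0:420,0:560]
c=np.stack([(u-i['cx'])/i['fx']*d,(v-i['cy'])/i['fy']*d,d,np.ones_like(d)],-1)
X=(c@np.linalg.inv(T).T)[...,:3]
m=(np.abs(X[...,0]-.624)<.035)&(np.abs(X[...,1]-.2625)<.08)&(X[...,2]>.006)&(X[...,2]<.025)
Y=X[m];r=cv2.minAreaRect((Y[:,:2]*1000).astype(np.float32));print(len(Y),r)
to((.624,.2625,.021,1.40))
E
```

```text
1948 ((626.0518798828125, 262.56085205078125), (126.74627685546875, 11.483490943908691), 80.01923370361328)
t 34.1 at [0.6244 0.262  0.1521] [ 3.14  -0.001  1.4  ] w 0.0423 gf 0.0
[  0.3  -0.7 131.1] [ 0.002 -0.001 -0.   ]
```

Scaled: 130 mm is 0.2167, 115 mm is 0.1917.

Request:
{"op": "arm_command", "data": {"plan": [[[0.0008, 0.0012, 0.075, 0, 0, 0, 0.1], [0.0008, 0.0012, 0.1417, 0, 0, 0, 0.1], [0.0008, 0.0012, 0.1917, 0, 0, 0, 0.1], [0.0008, 0.0012, 0.2167, 0, 0, 0, 0.1], [0.0008, 0.0012, 0.2167, 0, 0, 0, 0.1], [0.0008, 0.0012, 0.2167, 0, 0, 0, 0.4], [0.0008, 0.0012, 0.2167, 0, 0, 0, 0.6], [0.0008, 0.0012, 0.2167, 0, 0, 0, 1], [0.0008, 0.0012, 0.2167, 0, 0, 0, 1], [0.0008, 0.0012, 0.2167, 0, 0, 0, 1], [0.0008, 0.0012, 0.2167, 0, 0, 0, 1], [0.0008, 0.0012, 0.2167, 0, 0, 0, 1]]], "squeeze": 12}}

```text
time_s: 35.35
ee_pos: [0.6246, 0.2631, 0.0207]
eef_rot: [3.141, -0.0, 1.401]
force: [0.2, -0.6, 4.7]
grip_width: 0.0114
grip_force: 12.0
```

Scaled: -268 mm is -0.4467, -265 mm is -0.4417.

Request:
{"op": "arm_command", "data": {"plan": [[[0, 0, -0.0167, 0, 0, 0, 1], [0, 0, -0.075, 0, 0, 0, 1], [0, 0, -0.1583, 0, 0, 0, 1], [0, 0, -0.2417, 0, 0, 0, 1], [0, 0, -0.325, 0, 0, 0, 1], [0, 0, -0.4, 0, 0, 0, 1], [0, 0, -0.4417, 0, 0, 0, 1], [0, 0, -0.4467, 0, 0, 0, 1], [0, 0, -0.4467, 0, 0, 0, 1]]]}}

```text
time_s: 36.25
ee_pos: [0.6242, 0.263, 0.288]
eef_rot: [-3.142, 0.0, 1.401]
force: [-0.4, -0.6, -1.3]
grip_width: 0.0112
grip_force: 12.0
```

```bash
python3 -c "
from h import *
to((.385,-.239,.29,1.62))"
```

```text
t 36.2 at [0.6242 0.263  0.288 ] [-3.142  0.     1.401] w 0.0112 gf 12.0
[-535.2 -150.8   -1.9] [-0.     0.    -0.219]
```

Scaled: -500 mm is -0.8333, -460 mm is -0.7667, -0.22 rad is -0.035.

Request:
{"op": "arm_command", "data": {"plan": [[[-0.03, -0.0083, 0, 0, 0, -0.0016, 1], [-0.0917, -0.025, 0, 0, 0, -0.0048, 1], [-0.1667, -0.0467, 0, 0, 0, -0.008, 1], [-0.2417, -0.0683, 0, 0, 0, -0.0111, 1], [-0.3167, -0.09, 0, 0, 0, -0.0143, 1], [-0.3917, -0.11, 0, 0, 0, -0.0175, 1], [-0.4667, -0.1317, 0, 0, 0, -0.0207, 1], [-0.5417, -0.1533, 0, 0, 0, -0.0239, 1], [-0.6167, -0.1733, 0, 0, 0, -0.0271, 1], [-0.6917, -0.195, 0, 0, 0, -0.0302, 1], [-0.7667, -0.2167, 0, 0, 0, -0.0334, 1], [-0.8333, -0.235, 0, 0, 0, -0.035, 1]]]}}

```text
time_s: 37.45
ee_pos: [0.399, -0.2072, 0.2865]
eef_rot: [-3.139, -0.002, 1.621]
force: [0.9, 0.1, -0.3]
grip_width: 0.0108
grip_force: 12.0
```

Scaled: -36 mm is -0.06, -20 mm is -0.0333.

Request:
{"op": "arm_command", "data": {"plan": [[[-0.0333, 0, 0, 0, 0, 0, 1], [-0.06, -0.0033, 0, 0, 0, 0, 1], [-0.06, -0.0033, 0, 0, 0, 0, 1], [-0.06, -0.0033, 0, 0, 0, 0, 1], [-0.06, -0.0033, 0, 0, 0, 0, 1]]]}}

```text
time_s: 37.95
ee_pos: [0.4006, -0.2411, 0.2876]
eef_rot: [-3.141, -0.001, 1.622]
force: [0.1, 0.2, 0.3]
grip_width: 0.0109
grip_force: 12.0
```

```bash
python3 -c "
from h import *
p,d=snap('wrist','w15')
to((.385,-.239,.025,1.62))"
```

```text
t 38.0 at [ 0.4007 -0.2412  0.2879] [-3.141 -0.     1.622] w 0.0109 gf 12.0
[  2.8 -15.4 262.9] [-0.    -0.     0.002]
```

View pics/w15.png

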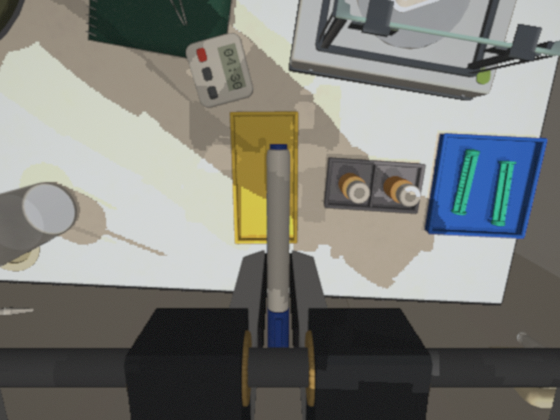

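Pen is straight. Correct 15 mm sideways, then lower.

Scaled: 262 mm is 0.4367, -15.5 mm is -0.0258.

Request:
{"op": "arm_command", "data": {"plan": [[[0.0033, -0.0258, 0.0167, 0, 0, 0, 1], [0.0042, -0.0258, 0.0833, 0, 0, 0, 1], [0.0042, -0.0258, 0.1583, 0, 0, 0, 1], [0.0042, -0.0258, 0.2333, 0, 0, 0, 1], [0.0042, -0.0258, 0.3083, 0, 0, 0, 1], [0.0042, -0.0258, 0.375, 0, 0, 0, 1], [0.0042, -0.0258, 0.4133, 0, 0, 0, 1], [0.0042, -0.0258, 0.4267, 0, 0, 0, 1], [0.0042, -0.0258, 0.4317, 0, 0, 0, 1], [0.0042, -0.0258, 0.435, 0, 0, 0, 1], [0.0042, -0.0258, 0.4367, 0, 0, 0, 1], [0.0042, -0.0258, 0.4367, 0, 0, 0, 1]]]}}

```text
time_s: 39.2
ee_pos: [0.3854, -0.2405, 0.027]
eef_rot: [3.14, 0.001, 1.621]
force: [-0.7, -0.1, -0.5]
grip_width: 0.0109
grip_force: 12.0
```

Scaled: 2 mm is 0.0033, 1.5 mm is 0.0025.

Request:
{"op": "arm_command", "data": {"plan": [[[0, 0, 0.0008, 0, 0, 0, 1], [0, 0, 0.0017, 0, 0, 0, 1], [0, 0, 0.0025, 0, 0, 0, 1], [0, 0, 0.0033, 0, 0, 0, 1], [0, 0, 0.0033, 0, 0, 0, 1]]]}}

```text
time_s: 39.7
ee_pos: [0.385, -0.2403, 0.0242]
eef_rot: [-3.142, -0.0, 1.621]
force: [0.3, -0.2, 0.3]
grip_width: 0.0111
grip_force: 12.0
```

Scaled: -200 mm is -0.3333, -160 mm is -0.2667.

Request:
{"op": "arm_command", "data": {"plan": [[[0, 0, 0.0008, 0, 0, 0, 1], [0, 0, 0.0013, 0, 0, 0, 1], [0, 0, 0.0013, 0, 0, 0, 1], [0, 0, 0.0013, 0, 0, 0, 0.7], [0, 0, 0.0013, 0, 0, 0, 0.6], [0, 0, 0.0013, 0, 0, 0, 0.4], [0, 0, 0.0013, 0, 0, 0, 0.4], [0, 0, -0.0333, 0, 0, 0, 0.4], [0, 0, -0.1, 0, 0, 0, 0.4], [0, 0, -0.1833, 0, 0, 0, 0.4], [0, 0, -0.2667, 0, 0, 0, 0.4], [0, 0, -0.3333, 0, 0, 0, 0.4]]]}}

```text
time_s: 40.9
ee_pos: [0.385, -0.2402, 0.2272]
eef_rot: [3.14, 0.001, 1.621]
force: [0.1, 0.1, 0.2]
grip_width: 0.028
grip_force: 0.0
```

Scaled: -60 mm is -0.1, -40 mm is -0.0667.

Request:
{"op": "arm_command", "data": {"plan": [[[0, 0, -0.0667, 0, 0, 0, 0.4], [0, 0, -0.1, 0, 0, 0, 0.4], [0, 0, -0.1, 0, 0, 0, 0.4]]]}}

```text
time_s: 41.2
ee_pos: [0.3856, -0.2407, 0.2868]
eef_rot: [3.138, 0.003, 1.621]
force: [1.2, -0.1, -0.5]
grip_width: 0.0282
grip_force: 0.0
```

```bash
python3 -c "
from h import *
p,d=snap('wrist','w16')"
```

```text
(no output)
```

View pics/w16.png

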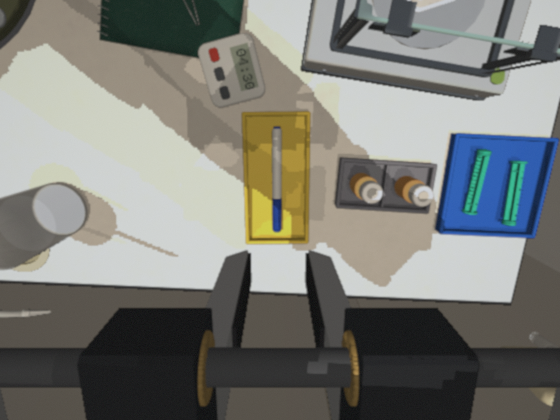

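The pen lies flat along the yellow tray, from (277,128) to (277,230). The vials stand in their bays and the syringes lie flat, so I hand in.

```bash
python3 -c "
from h import *
print(ctrl.hand_in())"
```

```text
the job is handed in; nothing more can be done
None
```

I handed the job in at about 41 s: both amber vials stand upright in separate bays of the grey tray, both green syringes lie flat and unstacked in the blue tray, and the pen lies along the yellow tray.

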